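# Make up two pot kits for the illustrator

### The job

From the sherds laid out between the trays, make up the two kits for the illustrator: the red jug's rim, handle and base go in the blue three-bay tray, and the grey jar's rim and base in the white two-bay tray, one sherd to a bay in the order rim, handle (where there is one), base, with the rim at the end that has the label card. The pottery is brittle, so set each sherd gently down in about the middle of its bay, flat on the floor with the same side up as it lies now, and leave the black rim and the two plain wall sherds where they are.

Things in the scene. Friction and masses are not known exactly. Their poses are not given: they have to be found in the camera images.
- jug_tray: blue finds tray with three bays, for the red jug, fixed, 268 mm long (x), 118 mm wide (y). Walls 4 mm thick, 24 mm high; bays 84 mm (x) by 110 mm (y) inside in a row along x, dividers 16 mm high; bay floors flat, 5 mm above the table. A sloping clip with a white label card sticks out 24 mm from the end wall on the -x side. Origin: centre of the underside, z up. Bay centres from the label end: x = -88, 0 and +88 mm, all at y = 0.
- jar_tray: white finds tray with two bays, for the grey jar, fixed, 180 mm long (x), 118 mm wide (y). Walls 4 mm thick, 24 mm high; bays 84 mm (x) by 110 mm (y) inside in a row along x, dividers 16 mm high; bay floors flat, 5 mm above the table. A sloping clip with a white label card sticks out 24 mm from the end wall on the -x side. Origin: centre of the underside, z up. Bay centres from the label end: x = -44 and +44 mm, both at y = 0.
- red_rim: red-brown curved piece of pot rim lying hollow side down, a low arch up to 71 mm long (x), 44 mm wide (y) between two straight long edges (grip across them at x = 0), wall 10 mm thick, a thick dark brown lip along the +y edge. At the crown (x = 0) the underside is 8 mm, the top 18 mm and the lip 22 mm above the table. About 75 g. Origin: at table level under its centre; z up.
- red_handle: red-brown strap handle broken from a jug, lying on its side: a U in plan, 64 mm long (x), 54 mm wide (y) over its two parallel straight legs, strap 11 mm thick, 20 mm high; round end to +x, broken ends to -x, where it flares to 60 mm. At x = 0 grip across both legs, closing along y. About 70 g. Origin: on the table near the middle of the U; z up.
- red_base: red-brown pot base lying foot ring up: an irregular broken plate 58 mm long (x), 47 mm wide (y) between two parallel flat edges about 30 mm long (grip across them), 16 mm thick at the edges, with a raised foot ring 39 mm across on top (23 mm high in all). About 90 g. Origin: centre of its underside; z up.
- grey_rim: blue-grey curved piece of pot rim lying hollow side down, a low arch up to 70 mm long (x), 44 mm wide (y) between two straight long edges (grip across them at x = 0), wall 10 mm thick, a thick dark grey lip along the +y edge. At the crown (x = 0) the underside is 6 mm, the top 16 mm and the lip 20 mm above the table. About 75 g. Origin: at table level under its centre; z up.
- grey_base: blue-grey pot base lying foot ring up: an irregular broken plate 58 mm long (x), 47 mm wide (y) between two parallel flat edges about 30 mm long (grip across them), 16 mm thick at the edges, with a raised foot ring 39 mm across on top (23 mm high in all). About 90 g. Origin: centre of its underside; z up.
- black_rim: glossy black rim sherd, 65 mm long (x), 44 mm wide, 21 mm high. From another pot: it stays where it lies. Origin: on the table under its centre.
- red_wall: a plain red-brown wall sherd with no lip, a gently curved plate about 60 mm long (x), 50 mm wide tapering to 23 mm, 14 mm high. Not for a kit: it stays where it lies. Origin: on the table under its centre.
- grey_wall: a plain blue-grey wall sherd with no lip, a gently curved plate about 60 mm long (x), 50 mm wide tapering to 23 mm, 14 mm high. Not for a kit: it stays where it lies. Origin: on the table under its centre.
Not all that is in view belongs to the job. What is shaped like the grey_base but yellow is not meant.

How it is judged:
By the outcome, as a careful person would: the job done as asked, in the order asked, and still so for the second after the job is handed in, with the robot touching nothing.
It also fails if it takes over 122 s, if anything falls off the work surface, if the arm or the gripper's body presses on something with over 40 N, if the wrist force passes 120 N, or if a joint passes its speed limit or range.

### The arm

A 6-joint arm with a two-finger parallel gripper is mounted at the origin on the work surface. World frame = base frame: x ahead of the robot, y to its left, z up, the work surface at z = 0. Lengths are in m, angles in rad, forces in N, time in s.
With the tool pointing down it reaches from about 0.35 to 0.975 m from the base axis. Payload 7.1 kg.
Tool frame: the origin (TCP) lies on the centre line of the jaws, within the pads' length; the fingertips stand 14 mm ahead of it and the grasp point (between the pads) lies 5 mm behind it; z points along the fingers, y is the line along which they close (so a half turn about z gives the same grasp; the last joint's range is limited). The gripper opens to 88 mm and grips with 3 to 60 N. Pads are 20 mm wide; open, the fingers measure 115 mm over their backs; the gripper's body (75 mm by 178 mm) begins 61 mm behind the grasp point.
Start: joints at [1.253, 0.423, 1.63, -0, 1.089, -0.019], TCP at [0.184, 0.597, 0.237] pointing down, gripper open.
Joint ranges: [-3, 3], [-0.9, 2.11], [0.09, 2.58], [-1.31, 4.45], [0.11, 2.69], [-2.54, 2.54]. Speed limits (rad/s): [2.39, 2.39, 3.01, 3.14, 3.14, 3.14].

### API

Orientations are given as a rotation vector (axis times angle).
In Python, from workcell import robot, release, grab, ik, cams, job_done, search_frame, silhouettes gives the robot as it stands. The module is installed in compiled form; this text tells all that it offers. Calls block until the motion is done:
- robot.move_pose(position, orientation): joint-space move of the TCP to a pose.
- robot.move_linear(position, orientation=None, velocity=0.15, threshold=None): straight line of the TCP; orientation=None keeps the orientation; velocity is the mean speed in m/s. With threshold (N) it stops when the force on the tool has changed by that much, and returns True; else False.
- robot.movej(angles): joint-space move.
- release() and grab(squeeze=None): open the fingers fully, or close them until they stop; squeeze is the grip in N (None keeps the last).
- robot.pause(seconds).
- ik(position, orientation): joint angles nearest the present ones, or None.
- robot.get_obs(): the state.
- cams.get_image(name): name is "scene" or "top" or "wrist"; returns a dict with "image" (420x560x3 uint8, red, green, blue), "depth" (420x560 float32, m along the optical axis (not along the pixel's ray), 0 where there is no reading), "K" (3x3 intrinsics, pixels), "k1" (the pictures are not rectified: a ray, as slopes to the right and down, at radius r is drawn at 1 + k1 r^2 times it, then the intrinsics apply), "view" (4x4, takes a point from world to camera coordinates). Camera axes: x right, y down, z forward; pixel columns grow to the right and rows downward; lengths in m; the calibration is good to about 2 mm. A picture is of the moment at which its call begins.
A pose or a line that the arm cannot do raises robot.Unreachable and nothing moves.
- job_done(): hands the job in; it is judged then, once.
Trained networks look in a picture, given as the dict that the camera call returned (one of the last four; its "shot" number tells which), for a name from the list of things; names that differ only in an ending like _2 or _b are one class to them, and where a whole thing is asked for, a point or a joint stands for the part that bears it (a point fixed in the world has none). Each returns a list of dicts, best first, with "score" (0 to 1); they miss things now and then, are a little off and sometimes report something else, mostly with a low value. They report only what shows in the picture. A call takes as long as a camera call. They do not tell look-alikes from the thing itself.
- search_frame(picture, query): "centre" ([x, y, z] in m, in world coordinates, good to about 4 mm: the middle of the surface that is visible of it).
- silhouettes(picture, query): "mask" (420x560 bool, what is visible of it).
The state is a dict: "time": time; "qpos": joint angles; "qd": joint speeds; "tau": joint torques, N m; "ee_pos": TCP position; "tool_rot": TCP orientation; "contact_force": force on the tool from outside, world axes, zero at the start; "moment": the same for the moment, N m; "width": finger opening in m; "grip_force": force on a finger pad.
Only numpy, scipy, OpenCV 4.12 (cv2) and the standard library are available. Lean on these libraries where they do the work, as an engineer would, in place of code of your own. Each camera call takes 0.05 s, during which the arm holds its last target. There are 200 camera calls.

## Working session

There is one attempt and no reset: what is moved stays moved. The work goes in short steps, each a Python script; the robot and the scene stay as the last script left them, time stands still between calls to the robot, and variables do not carry over. Pictures are saved under pics/ and viewed, at most 14 in all, crops included, and the job is handed in when it is done.

```bash
mkdir -p pics; python3 - <<'E'
from workcell import *
import cv2,numpy as np
for n in("top","scene"):
    p=cams.get_image(n); cv2.imwrite(f"pics/{n}0.png",p["image"][:,:,::-1])
    print(n,p["K"].tolist(),p["k1"],np.round(p["view"],3).tolist(),p["shot"])
    if n=="top":
        for q in "jug_tray jar_tray red_rim red_handle red_base grey_rim grey_base black_rim red_wall grey_wall".split():
            print(q,[(np.round(d["centre"],3).tolist(),round(d["score"],2)) for d in search_frame(p,q)])
print(robot.get_obs()["time"],robot.get_obs()["tool_rot"])
E
```

```text
top [[433.11928349811745, 0.0, 277.9871825110157], [0.0, 433.11928349811745, 202.06573209353377], [0.0, 0.0, 1.0]] -0.04112067881747143 [[0.001, -1.0, -0.016, 0.007], [-0.984, 0.002, -0.179, 0.514], [0.179, 0.016, -0.984, 0.852], [0.0, 0.0, 0.0, 1.0]] 1
jug_tray [([0.5, -0.332, 0.008], 0.67)]
jar_tray [([0.496, 0.324, 0.006], 0.69)]
red_rim [([0.568, -0.007, 0.014], 0.57), ([0.495, 0.324, 0.007], 0.43)]
red_handle [([0.567, 0.108, 0.02], 0.88), ([0.456, 0.007, 0.016], 0.18)]
red_base [([0.686, -0.107, 0.016], 0.68)]
grey_rim [([0.496, 0.323, 0.007], 0.56)]
grey_base [([0.444, 0.108, 0.019], 0.92), ([0.343, 0.092, 0.017], 0.91)]
black_rim [([0.456, 0.008, 0.014], 0.93)]
red_wall [([0.556, -0.119, 0.01], 0.95), ([0.568, -0.004, 0.014], 0.23)]
grey_wall [([0.687, 0.12, 0.014], 0.64)]
scene [[484.3110829625707, 0.0, 292.5060869031503], [0.0, 484.3110829625707, 205.44404660028678], [0.0, 0.0, 1.0]] -0.023320934048778344 [[0.836, 0.548, 0.011, -0.455], [0.473, -0.712, -0.519, -0.212], [-0.277, 0.439, -0.855, 1.165], [0.0, 0.0, 0.0, 1.0]] 2
0.6 [4.67461162e-01 3.10659841e+00 2.87317831e-06]
```

View pics/top0.png

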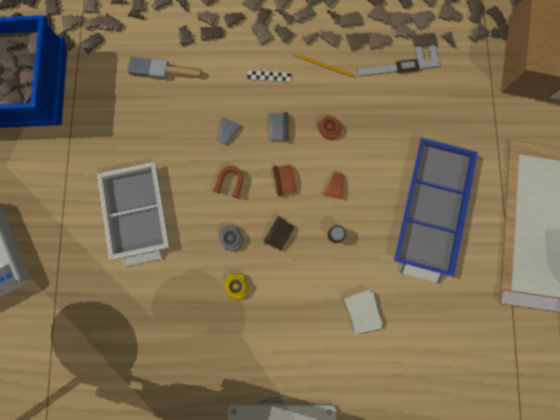

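View pics/scene0.png

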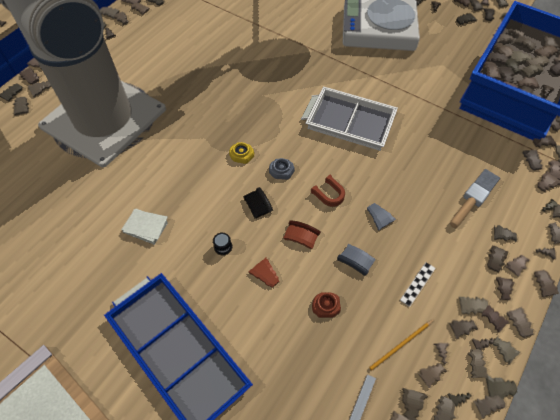

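The top view shows these look-alikes:
- **Red jug:** the rim with the dark lip is at (285,180), the handle at (230,181) and the base at (329,127).
- **Grey jar:** the rim is at (279,127). There are two jar-type bases: grey at (231,238) and yellow at (236,286). The yellow one is not meant.
- **Stay put:** the walls at (228,131) and (336,185), and the black rim at (279,234).
- **Trays:** both label cards are at the lower (robot) end.

Opening fully (115 mm) inside a bay only fits diagonally, so I need accurate poses. I'll survey from close with the wrist camera.

```bash
cat > h.py <<'E'
from workcell import *
import cv2,numpy as np,pickle
from scipy.spatial.transform import Rotation as R
def rv(yaw): # tool down, tool y axis along world angle yaw
    y=np.array([np.cos(yaw),np.sin(yaw),0]); z=np.array([0,0,-1.]); x=np.cross(y,z)
    return R.from_matrix(np.c_[x,y,z]).as_rotvec()
def cloud(p,mask):
    d=p["depth"]; v,u=np.nonzero(mask&(d>0)); K=p["K"]
    xd=(u-K[0,2])/K[0,0]; yd=(v-K[1,2])/K[1,1]; x,y=xd,yd
    for _ in range(5):
        s=1+p["k1"]*(x*x+y*y); x,y=xd/s,yd/s
    z=d[v,u]; V=p["view"]; P=np.c_[x*z,y*z,z]
    return (P-V[:3,3])@V[:3,:3]
E
python3 - <<'E'
from h import *
o=robot.get_obs(); p=cams.get_image("wrist"); V=p["view"]; c=-V[:3,:3].T@V[:3,3]
T=R.from_rotvec(o["tool_rot"]).as_matrix()
print("cam in tool",T.T@(c-o["ee_pos"]),"axis",T.T@V[2,:3],p["K"][0,0])
out={}
S=dict(red_rim=(.568,-.006),red_handle=(.567,.108),red_base=(.686,-.107),grey_rim=(.69,.01),grey_base=(.444,.108),jar_tray=(.496,.324),jug_tray=(.5,-.332))
off=T.T@(c-o["ee_pos"]); ax=T.T@V[2,:3]
for n in ["jar_tray","grey_base","red_handle","grey_rim","red_rim","red_base","jug_tray"]:
    x,y=S[n]; h=.36 if "tray" in n else .20
    yaw=np.pi/2 if True else 0
    M=R.from_rotvec(rv(yaw)).as_matrix()
    for hh in (h,h-.04,h-.08):
        cw=M@off; a=M@ax; L=(hh+cw[2])/-a[2]; q=np.array([x,y,0])-(cw+a*L); q[2]=hh
        try: robot.move_pose(q,rv(yaw)); break
        except robot.Unreachable: print(n,"unreach",hh)
    p=cams.get_image("wrist"); m=silhouettes(p,n)
    out[n]=(p,[(d["mask"],d["score"]) for d in m]); 
    for d in m: C=cloud(p,d["mask"]); print(n,round(d["score"],2),d["mask"].sum(),C.mean(0).round(3))
pickle.dump(out,open("s.pkl","wb"))
ims=[]
for n in out:
    p,m=out[n]; im=p["image"][:,:,::-1].copy()
    for k in m[:1]: cv2.drawContours(im,cv2.findContours(k[0].astype(np.uint8),0,2)[0],-1,(0,255,0),1)
    cv2.putText(im,n,(5,30),0,1,(255,255,255),2); ims.append(cv2.resize(im,(266,200)))
ims+= [ims[0]*0]*2
cv2.imwrite("pics/m.png",np.vstack([np.hstack(ims[i:i+3]) for i in (0,3,6)]))
print(robot.get_obs()["time"])
E
```

```text
cam in tool [ 0.06816534  0.00022532 -0.14824174] axis [-2.52007295e-01  7.88511239e-04  9.67725013e-01] 311.7072733110269
jar_tray 0.67 9619 [0.496 0.32  0.01 ]
grey_base 0.82 2024 [0.344 0.096 0.017]
grey_base 0.8 1702 [0.442 0.109 0.017]
red_handle 0.9 1541 [0.57  0.114 0.017]
grey_rim 0.97 2122 [0.692 0.007 0.014]
red_rim 0.67 2146 [ 0.569 -0.005  0.016]
red_base 0.82 1680 [ 0.689 -0.107  0.017]
jug_tray 0.89 13476 [ 0.501 -0.326  0.01 ]
7.65
```

View pics/m.png

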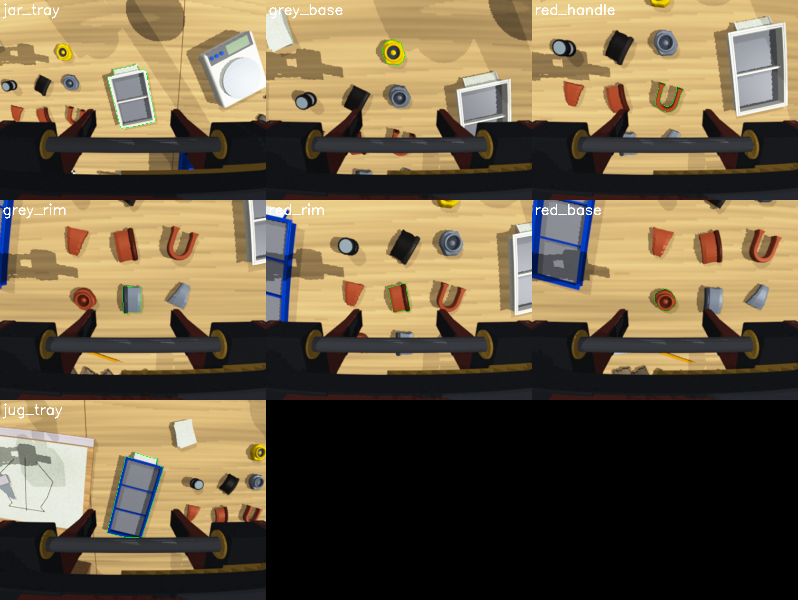

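The wrist views show every thing clearly. In the grey_base view the first mask is the yellow one, and the grey base is at panel pixel (398,96). I'll build plan outlines from depth.

```bash
cat > m.py <<'E'
from h import *
out=pickle.load(open("s.pkl","rb")); tiles=[]
for n,(p,ms) in out.items():
    full=cloud(p,np.ones((420,560),bool))
    if "tray" in n:
        C=cloud(p,cv2.dilate(ms[0][0].astype(np.uint8),np.ones((9,9)))>0); C=C[(C[:,2]>.018)&(C[:,2]<.03)]; c0=C.mean(0); sc=1.0; 
    else:
        mm=ms[1][0] if n=="grey_base" else ms[0][0]
        c0=cloud(p,mm).mean(0); C=full[(np.linalg.norm(full[:,:2]-c0[:2],axis=1)<.045)&(full[:,2]>.005)&(full[:,2]<.04)]
    r=cv2.minAreaRect((C[:,:2]*1000).astype(np.float32))
    print(n,len(C),"rect",np.round(r[0],1),np.round(r[1],1),round(r[2],1),"z pct",np.percentile(C[:,2]*1000,[5,50,95]).round(1),
      "table z",np.round(np.median(full[np.abs(full[:,2])<.006][:,2])*1000,1))
    if "tray" in n: continue
    im=np.zeros((260,260,3),np.uint8)
    for P in C:
        u=130-(P[1]-c0[1])*1000*2.6; v=130-(P[0]-c0[0])*1000*2.6
        g=int(np.clip(P[2]*1000*10,0,255)); cv2.circle(im,(int(u),int(v)),1,(g,255-g,g),-1)
    b=cv2.boxPoints(r); b=np.c_[130-(b[:,1]-c0[1]*1000)*2.6,130-(b[:,0]-c0[0]*1000)*2.6]
    cv2.polylines(im,[b.astype(int)],1,(255,255,255),1); cv2.putText(im,n,(3,15),0,.5,(255,255,255),1); tiles.append(im)
tiles.append(tiles[0]*0)
cv2.imwrite("pics/plan.png",np.vstack([np.hstack(tiles[:3]),np.hstack(tiles[3:6])]))
E
python3 m.py
```

```text
jar_tray 2148 rect [503.1 321.3] [191.  128.6] 12.2 z pct [21.2 23.8 25.4] table z 0.2
grey_base 1691 rect [443.9 109. ] [55.2 46. ] 29.7 z pct [10.8 16.5 23.3] table z 0.2
red_handle 1450 rect [570.  113.8] [59.  64.5] 74.5 z pct [ 8.1 19.6 21.1] table z 0.3
grey_rim 2130 rect [693.7   7.3] [67.6 43.7] 0.3 z pct [10.1 14.7 18.9] table z 0.2
red_rim 2150 rect [571.9  -5.7] [69.9 43.8] 10.5 z pct [10.4 16.2 20.9] table z 0.3
red_base 1656 rect [ 690.8 -106.4] [52.3 45.3] 34.7 z pct [10.2 16.5 23.3] table z 0.3
jug_tray 2646 rect [ 513.4 -329.4] [128.7 280.4] 75.1 z pct [21.2 23.9 25.5] table z 0.4
```

View pics/plan.png

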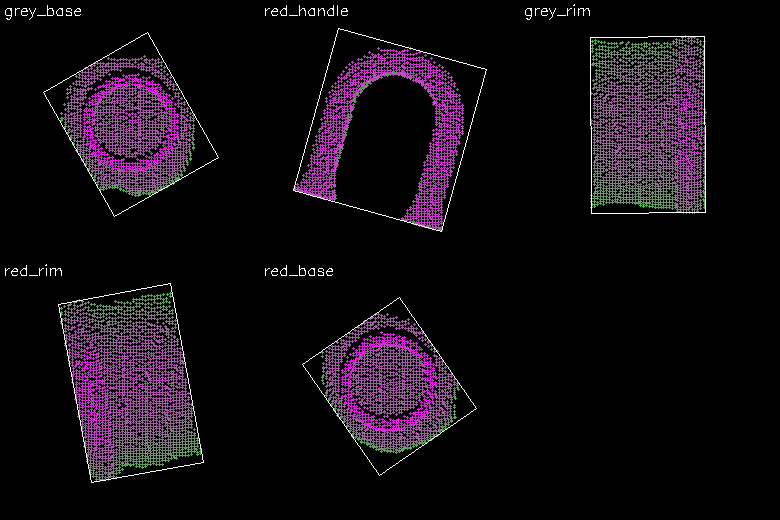

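The outlines match the given sizes: rims about 70x44 mm, handle about 64x59 mm. The rims will be tight lying diagonally in a bay, so I'll refine the tray poses. I'll add views from the opposite wrist yaw to cancel camera offset, and fit the wall model.

```bash
cat > t.py <<'E'
from h import *
from scipy.optimize import minimize
def fit(C,L,x0):
    C=C[(C[:,2]>.0215)&(C[:,2]<.0262),:2]*1000
    a,b=L/2-2,57.
    def sd(q):
        c,s=np.cos(q[2]),np.sin(q[2]); d=C-q[:2]; x=d[:,0]*c+d[:,1]*s; y=-d[:,0]*s+d[:,1]*c
        dx,dy=abs(x)-a,abs(y)-b
        return np.abs(np.where((dx<=0)&(dy<=0),np.maximum(dx,dy),np.hypot(np.maximum(dx,0),np.maximum(dy,0))))
    f=lambda q: np.mean(np.minimum(np.maximum(sd(q)-1,0),6)**2)
    r=minimize(f,x0,method="Nelder-Mead",options=dict(initial_simplex=np.array(x0)+np.array([[0,0,0],[12,0,0],[0,12,0],[0,0,.1]]),maxiter=2000))
    return r.x,r.fun,(sd(r.x)<4).sum()
E
python3 - <<'E'
from t import *
out=pickle.load(open("s.pkl","rb"))
x0=dict(jug_tray=(500,-328,-.26),jar_tray=(496,320,.2)); LL=dict(jug_tray=268,jar_tray=180)
off=np.array([.0682,0,-.1482]); ax=np.array([-.252,.0008,.9677])
V={n:{"wr+":out[n][0]} for n in x0}
def look(n,x,y,h):
    M=R.from_rotvec(rv(-np.pi/2)).as_matrix(); cw=M@off;a=M@ax;L=(h+cw[2])/-a[2]; q=np.array([x,y,0])-(cw+a*L);q[2]=h
    robot.move_pose(q,rv(-np.pi/2)); return cams.get_image("wrist")
o2={}
V["jug_tray"]["wr-"]=look("",.5,-.328,.34)
for n in("red_base","red_rim","grey_rim","red_handle","grey_base"):
    c=cloud(out[n][0],(out[n][1][1 if n=="grey_base" else 0][0])).mean(0)
    try:o2[n]=look(n,c[0],c[1],.17)
    except robot.Unreachable: print(n,"unreach")
V["jar_tray"]["wr-"]=look("",.496,.32,.34)
for n in x0:
    for k in("top","scene"): V[n][k]=cams.get_image(k)
    for k,p in V[n].items():
        C=cloud(p,np.ones((420,560),bool)); q=x0[n]
        C=C[np.hypot(C[:,0]-q[0]/1e3,C[:,1]-q[1]/1e3)<LL[n]/2e3+.035]
        x,f,m=fit(C,LL[n],q); print(n,k,np.round(x[:2],1),round(np.degrees(x[2]),2),round(f,2),m)
pickle.dump((o2,V),open("s2.pkl","wb")); print(robot.get_obs()["time"])
for n,p in o2.items(): # also top-cam check of bias
    pass
E
```

```text
jug_tray wr+ [ 512.6 -329.7] -14.91 7.58 1713
jug_tray wr- [ 514.5 -330. ] -14.87 7.77 1985
jug_tray top [ 511.7 -330.2] -15.13 7.87 859
jug_tray scene [ 512.6 -331.7] -14.7 6.63 1282
jar_tray wr+ [502.6 321.6] 12.14 8.33 1324
jar_tray wr- [504.5 320.8] 12.2 7.6 1490
jar_tray top [502.6 319.5] 12.29 7.22 704
jar_tray scene [503.3 317.9] 12.07 9.42 431
15.7583
```

```bash
cat > c.py <<'E'
from t import *
out=pickle.load(open("s.pkl","rb")); o2,V=pickle.load(open("s2.pkl","rb"))
T=dict(jug_tray=(513.5,-329.9,-14.9,134),jar_tray=(503.5,321.,12.15,90))
for n,(tx,ty,ta,hl) in T.items():
    for k in("wr+","wr-"):
        C=cloud(V[n][k],np.ones((420,560),bool))*1000; a=np.radians(ta); d=C[:,:2]-[tx,ty]
        x=d[:,0]*np.cos(a)+d[:,1]*np.sin(a); y=-d[:,0]*np.sin(a)+d[:,1]*np.cos(a); z=C[:,2]
        w=(z>21)&(z<27)
        print(n,k,"y-",np.percentile(y[w&(abs(x)<hl-10)&(abs(y+57)<9)],[3,50,97]).round(1),"y+",np.percentile(y[w&(abs(x)<hl-10)&(abs(y-57)<9)],[3,50,97]).round(1),
         "x-",np.percentile(x[w&(abs(y)<45)&(abs(x+hl-2)<9)],[3,50,97]).round(1),"x+",np.percentile(x[w&(abs(y)<45)&(abs(x-hl+2)<9)],[3,50,97]).round(1),"floor",np.median(z[(abs(x)<hl-15)&(abs(y)<40)]).round(1))
# sherds: merge views, after aligning b to a about mean
W={}
for n in o2:
    cs=[]
    for p in(out[n][0],o2[n]):
        c0=cloud(out[n][0],out[n][1][1 if n=="grey_base" else 0][0]).mean(0)
        C=cloud(p,np.ones((420,560),bool)); C=C[(np.hypot(*(C[:,:2]-c0[:2]).T)<.045)&(C[:,2]>.004)&(C[:,2]<.03)]*1000; cs.append(C)
    best=None
    for C in cs:
        H=cv2.convexHull(C[C[:,2]>(9 if "base" in n else 4),:2].astype(np.float32))[:,0]
        print(n,len(C),[np.round(v,1) for v in cv2.minAreaRect(H)])
        if "base" in n:
            q=C[C[:,2]>9,:2]; res=[]
            for A in np.arange(0,180,1.):
                u=np.array([np.cos(np.radians(A)),np.sin(np.radians(A))]); e=q@[-u[1],u[0]]; s=q@u
                lo,hi=np.percentile(s,[.5,99.5]); L=lambda m:(np.ptp(e[m]) if m.any() else 0)
                res.append((min((s<lo+1.5).sum(),(s>hi-1.5).sum()),A,round(hi-lo,1),round((hi+lo)/2,1)))
            print(sorted(res)[::-1][:4])
    W[n]=cs
pickle.dump(W,open("w.pkl","wb"))
for n in("red_rim","grey_rim"):
    for C in W[n]:
        H=cv2.convexHull(C[:,:2].astype(np.float32))[:,0]; r=cv2.minAreaRect(H); ang=r[2]if r[1][0]>r[1][1] else r[2]-90 # long axis dir
        P=[]
        for th in (-36,-33,-30,30,33,36):
            a=np.radians(th-ang); Q=(H-r[0])@np.array([[np.cos(a),np.sin(a)],[-np.sin(a),np.cos(a)]]); P.append((th,round(float(Q[:,0].min()),1),round(float(Q[:,0].max()),1)))
        print(n,round(ang,1),P)
E
python3 c.py
```

```text
jug_tray wr+ y- [-63.5 -59.2 -54.9] y+ [55.4 59.7 64.1] x- [-138.1 -133.9 -129.6] x+ [129.7 132.9 138.5] floor 449.1
jug_tray wr- y- [-63.8 -59.4 -55.1] y+ [55.2 59.5 63.7] x- [-137.9 -133.2 -129.3] x+ [130.4 134.6 138.9] floor 428.4
jar_tray wr+ y- [-63.  -58.7 -54.5] y+ [55.9 60.1 64.4] x- [-94.9 -90.7 -86.4] x+ [85.9 90.2 94.7] floor 5.7
jar_tray wr- y- [-63.9 -59.7 -55.4] y+ [54.9 59.1 63.5] x- [-93.7 -89.  -84.8] x+ [87.3 91.  94.7] floor 422.4
red_base 1665 [array([ 691.2, -106.4]), array([51.8, 44.8]), np.float64(33.8)]
[(np.int64(40), np.float64(126.0), np.float64(43.9), np.float64(-492.2)), (np.int64(40), np.float64(125.0), np.float64(43.9), np.float64(-483.5)), (np.int64(39), np.float64(127.0), np.float64(43.9), np.float64(-500.8)), (np.int64(39), np.float64(123.0), np.float64(44.1), np.float64(-465.6))]
red_base 2016 [array([ 694. , -107.1]), array([52.3, 45.7]), np.float64(37.1)]
[(np.int64(45), np.float64(121.0), np.float64(44.1), np.float64(-449.2)), (np.int64(43), np.float64(126.0), np.float64(44.0), np.float64(-494.5)), (np.int64(43), np.float64(125.0), np.float64(44.
[... 1125 characters left out ...]
64(44.1), np.float64(-113.8)), (np.int64(49), np.float64(120.0), np.float64(44.2), np.float64(-129.3)), (np.int64(49), np.float64(117.0), np.float64(44.2), np.float64(-105.9))]
red_rim 10.5 [(-36, -38.2, 39.1), (-33, -38.2, 39.2), (-30, -38.1, 39.1), (30, -39.3, 37.5), (33, -39.2, 37.6), (36, -39.0, 37.6)]
red_rim 10.7 [(-36, -38.1, 39.0), (-33, -38.1, 39.0), (-30, -38.1, 39.0), (30, -39.4, 38.2), (33, -39.4, 38.3), (36, -39.3, 38.2)]
grey_rim 0.3 [(-36, -38.3, 38.5), (-33, -38.4, 38.5), (-30, -38.5, 38.4), (30, -38.1, 38.5), (33, -38.3, 38.6), (36, -38.3, 38.6)]
grey_rim 0.3 [(-36, -38.2, 38.5), (-33, -38.3, 38.5), (-30, -38.3, 38.4), (30, -36.3, 39.1), (33, -36.4, 39.1), (36, -36.4, 39.0)]
```

The tray inner faces come out at ±55 mm and at half-length minus 4 mm, as specified. Poses agree to about 1 mm, and the rims have roughly 3 mm clearance when laid diagonally. I'll start with the handle, gripped high and closing along the tray's x so the open fingers clear the dividers.

```bash
cat > g.py <<'E'
from h import *
D=np.radians
TR=dict(jug=(.5138,-.3297,-14.9),jar=(.5039,.3213,12.15))
def bay(t,bx):
    x,y,a=TR[t]; a=D(a); return np.array([x+bx*np.cos(a),y+bx*np.sin(a)])
def best(xy,z,yaws):
    q0=np.array(robot.get_obs()["qpos"]); c=[]
    for y in yaws:
        for k in(-180,0,180):
            q=ik([*xy,z],rv(D(y+k)))
            if q is not None: c.append((np.abs(np.array(q)-q0).max(),y+k,np.round(q[5],2)))
    return min(c)[1]
def pick(xy,yaw,tz,sq=12):
    y=best(xy,.12,[yaw]); robot.move_pose([*xy,.12],rv(D(y))); robot.move_linear([*xy,tz],velocity=.08)
    grab(sq); w=robot.get_obs(); print("width",round(w["width"]*1e3,1),"grip",round(w["grip_force"],1))
    robot.move_linear([*xy,.12],velocity=.12); print("lifted width",round(robot.get_obs()["width"]*1e3,1)); return tz
def goto(t,bx,yaws,z=.12):
    xy=bay(t,bx); y=best(xy,z,[TR[t][2]+v for v in yaws]); robot.move_pose([*xy,z],rv(D(y))); print("yaw",y,"q6",np.round(robot.get_obs()["qpos"][5],2)); return xy
def place(xy,tz):
    robot.move_linear([*xy,tz+.011],velocity=.1)
    h=robot.move_linear([*xy,tz+.003],velocity=.015,threshold=3); o=robot.get_obs(); print("touch",h,"dz",round((o["ee_pos"][2]-tz)*1e3,1),np.round(o["contact_force"],1))
    release(); robot.move_linear([*xy,.12],velocity=.12); print("t",robot.get_obs()["time"])
E
python3 - <<'E'
from g import *
release()
tz=pick((.5705,.1138),74.8,.0275); xy=goto("jug",0,[0]); 
p=cams.get_image("wrist"); cv2.imwrite("pics/hh.png",p["image"][:,:,::-1]); print(robot.get_obs()["time"])
E
```

```text
width 53.5 grip 12.0
lifted width 53.6
yaw -14.9 q6 -0.33
22.05
```

View pics/hh.png

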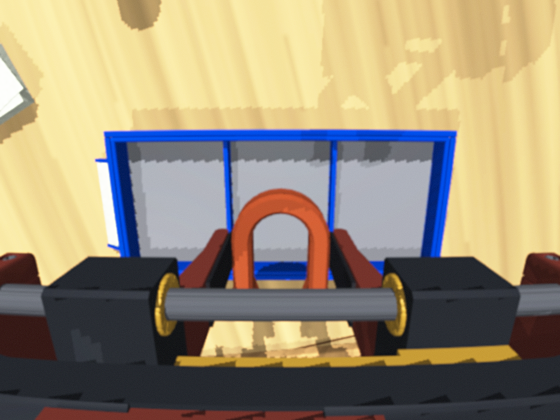

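The handle is held straight, about (282,240), with the round end toward the far side wall and the middle bay lined up beneath it. Now setting it down, then the red rim.

```bash
python3 - <<'E'
from g import *
place(bay("jug",0),.0275)
tz=pick((.5724,-.0059),100.6,.018); xy=goto("jug",-.088,[90-34,90+34])
p=cams.get_image("wrist"); cv2.imwrite("pics/rr.png",p["image"][:,:,::-1]); print(robot.get_obs()["time"])
E
```

```text
touch True dz 4.9 [0.2 0.2 3. ]
t 25.0583
width 43.6 grip 12.0
lifted width 43.8
yaw 41.1 q6 -1.36
30.85
```

View pics/rr.png

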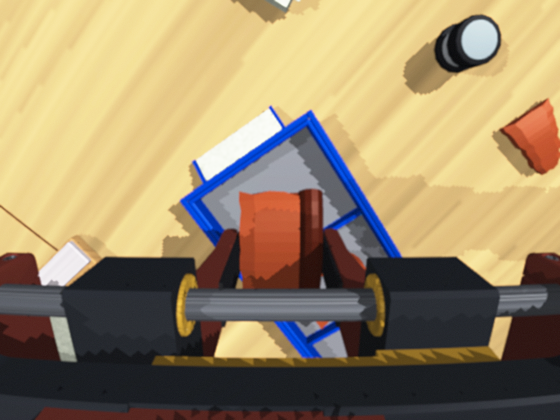

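The red rim is held square, lip on the right at (311,235), over the label-end bay with the card at (240,145). Placing it, with an abort if contact comes too high.

```bash
sed -i 's/    release(); robot.move_linear(\[\*xy,.12\]/    if o["ee_pos"][2]-tz>.0068: raise SystemExit("high contact")\n&/' g.py; python3 - <<'E'
from g import *
place(bay("jug",-.088),.018)
# look from further
xy=bay("jug",0); M=R.from_rotvec(rv(np.pi/2)).as_matrix()
p=cams.get_image("top"); cv2.imwrite("pics/t1.png",cv2.resize(p["image"][110:300,370:500,::-1],None,fx=3,fy=3,interpolation=2)); print(robot.get_obs()["time"],robot.get_obs()["contact_force"])
E
```

```text
touch True dz 4.8 [-0.1  0.2  4.5]
t 34.1583
34.2083 [ 0.17095533  0.59124944 -0.45374569]
```

View pics/t1.png

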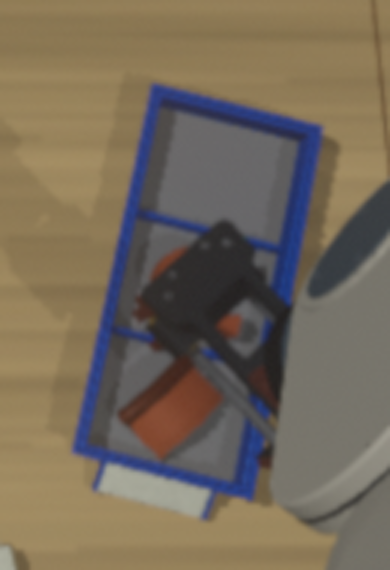

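The rim lies flat and diagonal in the label bay at crop (170,405), with the handle in the middle bay. Next the red base, and I'll pick the grey rim too; widths are checked before placing.

```bash
python3 - <<'E'
from g import *
tz=pick((.6926,-.1067),125,.018)
w=robot.get_obs()["width"]*1e3
if not 44<w<50: raise SystemExit("width?")
xy=goto("jug",.088,[90-34,90+34]); place(xy,tz)
tz=pick((.694,.0071),90.3,.018)
w=robot.get_obs()["width"]*1e3
if not 42<w<46: raise SystemExit("width?")
xy=goto("jar",-.044,[90-34,90+34])
p=cams.get_image("wrist"); t=cams.get_image("top"); cv2.imwrite("pics/gr.png",np.hstack([cv2.resize(p["image"],(400,300)),cv2.resize(t["image"][100:310,350:510],(229,300))])[:,:,::-1])
print(robot.get_obs()["time"])
E
```

```text
width 46.3 grip 11.9
lifted width 45.7
yaw 109.1 q6 -2.45
touch True dz 4.8 [0.3 0.6 4.5]
t 42.9167
width 44.0 grip 12.0
lifted width 43.6
yaw 136.15 q6 -1.8
49.0167
```

View pics/gr.png

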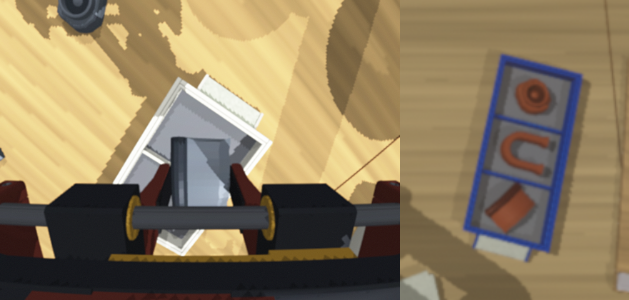

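The red kit is right: rim at the label end, handle in the middle, base last. The grey rim is held over the label-end bay, card at (230,100). I'll place it, then confirm the grey base against the yellow one in a crop.

```bash
python3 - <<'E'
from g import *
place(bay("jar",-.044),.018)
y=best((.4454,.109),.12,[120]); robot.move_pose([.4454-.06,.109,.16],rv(D(y)))
p=cams.get_image("wrist"); t=cams.get_image("scene"); cv2.imwrite("pics/gb.png",np.hstack([cv2.resize(p["image"],(400,300)),cv2.resize(t["image"][70:220,215:415],(400,300))])[:,:,::-1])
E
```

```text
touch True dz 4.7 [-1.1 -0.2  4.2]
t 52.325
```

View pics/gb.png

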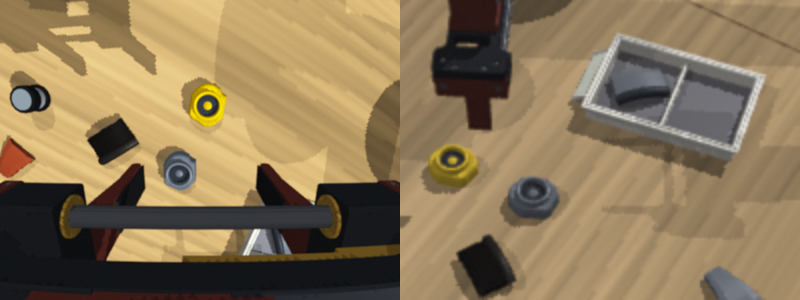

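The crop separates the two: the blue-grey base at (180,172) in the left panel is the one meant, and the yellow look-alike at (207,105) is not. The grey rim sits flat in the label-end bay. Picking and placing the grey base now.

```bash
python3 - <<'E'
from g import *
tz=pick((.4454,.109),120,.018)
w=robot.get_obs()["width"]*1e3
if not 44<w<50: raise SystemExit("width?")
xy=goto("jar",.044,[90-34,90+34]); place(xy,tz)
robot.move_pose([.42,.02,.3],rv(D(90))); t=cams.get_image("top"); s=cams.get_image("scene")
cv2.imwrite("pics/end.png",np.hstack([cv2.resize(t["image"][100:310,80:500],(400,200)),cv2.resize(s["image"],(400,300))[:200]])[:,:,::-1])
cv2.imwrite("pics/end.png",np.hstack([t["image"][90:310,85:490],cv2.resize(s["image"],(393,295))[:220]])[:,:,::-1])
F=cloud(t,np.ones((420,560),bool))
for n,tr,bx in(("red_rim","jug",-.088),("red_handle","jug",0),("red_base","jug",.088),("grey_rim","jar",-.044),("grey_base","jar",.044)):
    c=bay(tr,bx); a=D(TR[tr][2]); d=F[:,:2]-c; x=d[:,0]*np.cos(a)+d[:,1]*np.sin(a); y=-d[:,0]*np.sin(a)+d[:,1]*np.cos(a)
    m=(abs(x)<.037)&(abs(y)<.047)&(F[:,2]>.011); print(n,"extent mm",*(np.round([v[m].min()*1e3,v[m].max()*1e3]) for v in(x,y)),"ztop",np.round(F[m,2].max()*1e3))
print(robot.get_obs()["time"])
E
```

```text
width 45.9 grip 12.0
lifted width 46.3
yaw 136.15 q6 -1.85
touch True dz 4.9 [-0.1 -0.3  3.4]
t 61.075
red_rim extent mm [-36.  37.] [-33.  36.] ztop 29.0
red_handle extent mm [-30.  26.] [-33.  31.] ztop 28.0
red_base extent mm [-29.  25.] [-27.  25.] ztop 30.0
grey_rim extent mm [-37.  37.] [-30.  36.] ztop 29.0
grey_base extent mm [-30.  23.] [-26.  24.] ztop 31.0
62.5917
```

View pics/end.png

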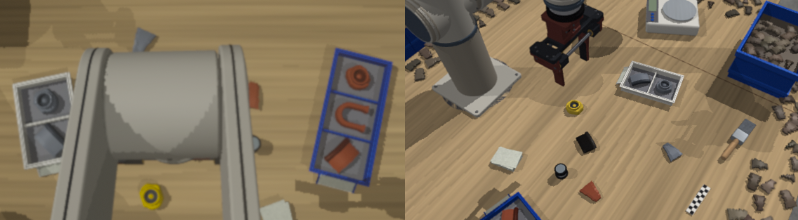

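All five sherds lie flat and centred in their bays. The black rim, both walls and the yellow base are untouched, and the arm is clear.

```bash
python3 -c "
from workcell import *
print(job_done())"
```

```text
the job is handed in; nothing more can be done
None
```

Both kits are made up and handed in after about 63 s of the 122 s allowed: rim, handle and base in the blue tray, rim and base in the white tray, rims at the label ends, and the black rim and both wall sherds left where they lay.

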